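# Make up two histology case kits

### The job

Make up the two case kits from the stock on the bench, each thing lying flat or standing upright in the middle of its own compartment and let go. Pink-ended tray (mounting kit): the pink cassette in the compartment next to the pink end, the blue-lidded cover-glass box in the middle one, the amber dropper bottle in the last one; green-ended tray (re-embedding kit): the green cassette in the compartment next to the green end and the metal mould in the other. Keep the dropper bottle upright, and leave the yellow cassette and the red timer where they are.

Things in the scene. Friction and masses are not known exactly. Their poses are not given: they have to be found in the camera images.
- pink_cassette: Pink tissue cassette, 29 x 40 mm in plan, 12 mm high: a 29 mm wide, 6 mm high plastic base with a cream wax block (24 x 30 mm) on top. Weighs about 14 g. Origin: centre of the underside; x across (29 mm, grip it this way), y along the 40 mm length, z up.
- green_cassette: Green tissue cassette, 29 x 40 mm in plan, 12 mm high: a 29 mm wide, 6 mm high plastic base with a cream wax block (24 x 30 mm) on top. Weighs about 14 g. Origin: centre of the underside; x across (29 mm, grip it this way), y along the 40 mm length, z up.
- yellow_cassette: Yellow tissue cassette, same shape as the pink and green ones (29 x 40 x 12 mm), standing among the stock; it belongs to no kit and stays where it is. Origin: centre of the underside.
- cover_glass_box: Small closed cardboard box of cover glasses, white with a light blue lid, 33 x 33 mm, 20 mm high, 35 g; the lid does not come off. Origin: centre of the underside, x and y along the sides, z up.
- dropper_bottle: Amber glass dropper bottle standing upright, 36 mm diameter, 108 mm high, 55 g; black screw cap 23 mm in diameter from 66 to 81 mm above its foot, narrow rubber bulb (15 mm) from there to 108 mm. A good grip is the cap, from above. Origin: centre of the foot, z up.
- mould: Shallow stainless-steel base mould (small metal dish with a rim), 31 x 43 mm at the rim, 12 mm high, 22 g. Its sides taper inward below the rim. Origin: centre of the underside; x across (31 mm, grip it this way), y along the 43 mm, z up.
- pink_tray: White kit tray with a pink end block: three equal compartments in a row. Fixed. Compartments 84 (x) by 66 mm (y) inside, walls 4 mm thick and 7 mm high, floor 3 mm above the bench. Origin: on the bench under the middle of the row (block not counted); y along the row towards the block. Compartment centres: (0, +70) mm next to the pink end, (0, 0) in the middle, (0, -70) the last. Tray 92 x 214 mm plus the block, 22 long, 11 high.
- green_tray: White kit tray with a green end block: two equal compartments in a row. Fixed. Compartments 84 (x) by 66 mm (y) inside, walls 4 mm thick and 7 mm high, floor 3 mm above the bench. Origin: on the bench under the middle of the row (block not counted); y along the row towards the block. Compartment centres: (0, +35) mm next to the green end, (0, -35) the other. Tray 92 x 144 mm plus the block, 22 long, 11 high.
- red_timer: Red bench timer lying behind the trays, 78 x 62 x 17 mm; to be left alone. Origin: centre of the underside.
There are look-alikes about, which are no part of the job. Of the things like the cover_glass_box, leave any that is turquoise; of the rest the larger one is meant.

How it is judged (in metres and radians):
At the end, for the whole second after the job is handed in: All five things rest, released and still, on the floor of their own compartments: origin within 15 mm of its centre along tray x and y, 4 mm in height, upright within 0.12 rad; yellow cassette and timer within 25 mm of where they stood (x of pink_cassette in the frame of pink_tray between -0.015 and 0.015 m and y of pink_cassette in the frame of pink_tray between 0.055 and 0.085 m and z of pink_cassette in the frame of pink_tray between -0.001 and 0.007 m and angle between each of pink_cassette, cover_glass_box, dropper_bottle, green_cassette, mould's own z axis and vertical below 0.12 rad and linear speed of each of pink_cassette, cover_glass_box, dropper_bottle, green_cassette, mould below 0.02 m/s and contact force between each of pink_cassette, cover_glass_box, dropper_bottle, green_cassette, mould and the fingers below 0.1 N and x of cover_glass_box in the frame of pink_tray between -0.015 and 0.015 m and y of cover_glass_box in the frame of pink_tray between -0.015 and 0.015 m and z of cover_glass_box in the frame of pink_tray between -0.001 and 0.007 m and x of dropper_bottle in the frame of pink_tray between -0.015 and 0.015 m and y of dropper_bottle in the frame of pink_tray between -0.085 and -0.055 m and z of dropper_bottle in the frame of pink_tray between -0.001 and 0.007 m and x of green_cassette in the frame of green_tray between -0.015 and 0.015 m and y of green_cassette in the frame of green_tray between 0.02 and 0.05 m and z of green_cassette in the frame of green_tray between -0.001 and 0.007 m and x of mould in the frame of green_tray between -0.015 and 0.015 m and y of mould in the frame of green_tray between -0.05 and -0.02 m and z of mould in the frame of green_tray between -0.001 and 0.007 m and distance of each of yellow_cassette, red_timer from where it was at the start of the episode below 0.025 m); the robot touches nothing.
It fails at once if the dropper bottle is tipped over (more than 0.8 rad) (angle between dropper_bottle's own z axis and vertical above 0.8 rad).
It fails at once if the yellow cassette is moved more than 25 mm (distance of yellow_cassette from where it was at the start of the episode above 0.025 m).
It fails at once if the red timer is moved more than 25 mm (distance of red_timer from where it was at the start of the episode above 0.025 m).
It also fails if it takes over 106 s, if anything falls off the work surface, if the arm or the gripper's body presses on something with over 40 N, if the wrist force passes 120 N, or if a joint passes its speed limit or range.

### The arm

A 6-joint arm with a two-finger parallel gripper is mounted at the origin on a cart in front of the work surface, level with it; the furniture and walls round the work are solid. World frame = base frame: x ahead of the robot, y to its left, z up, the work surface at z = 0. Lengths are in m, angles in degrees, forces in N, time in s.
With the tool pointing down it reaches from about 0.4 to 0.825 m from the base axis. Payload 7 kg.
Tool frame: the origin (TCP) lies midway between the tips of the shut fingers; the grasp point (between the pads) lies 19 mm behind it; z points along the fingers, y is the line along which they close (so a half turn about z gives the same grasp; the last joint's range is limited). The gripper opens to 88 mm and grips with 3 to 60 N. Pads are 19 mm wide; open, the fingers measure 130 mm over their backs; the gripper's body (78 mm by 193 mm) begins 47 mm behind the grasp point.
Start: joints at [-51.675, 20.546, 0.682, 0, -70.136, -16.507], TCP at [0.251, -0.627, 0.227] pointing down, gripper open.
Joint ranges: [-176.03, 176.03], [-82.01, 121.73], [-58.28, 71.71], [-173.87, 95.51], [-174.79, -0.11], [-173.66, 173.66]. Speed limits (degrees/s): [136.94, 136.94, 172.46, 180, 180, 180].

### API

Orientations are given as [roll, pitch, yaw] about the fixed x, y, z axes, in that order (R = Rz(yaw) Ry(pitch) Rx(roll)).
In Python, from plant import r gives the robot as it stands.
- The arm moves only by the tool drive_tool, never from a script. Its argument "commands" is a list of rows, each an object of numbers: "hand": the closure, from 0 (fully open) to 1 (shut); "tx", "ty", "tz": the shift along the world's x, y, z scaled (see below); "turn": the turn about the world's z scaled (see below). A call has 1 to 10 rows; each row is the pose to reach, as a shift and turn from the pose commanded when the call began; what a row does not reach only later rows make up. The controller multiplies each number of a shift by 0.6 m and each number of a turn by 90 degrees. A row lasts 1/10 s, in which the tool goes at most 50 mm and 8.59 degrees, less where a joint would pass 70% of its speed; a pose out of reach is approached as far as the arm can. A call with a number of a shift or a turn outside -1 to 1 is refused whole. A call with a gripper value outside its range is refused whole. The fingers move at their own pace and stop on an object; "grip_force" is the grip in N (left out, the last holds). Time passes only in rows, so rows that repeat a pose let the fingers close. It gives the time, the measured TCP pose, the force, the opening and the grip force at its end, in the units of the state.
- r.get_state(): the state, without advancing time (a new reading comes with each control period).
- r.capture(name): name is "scene" or "top"; returns a dict with "frame" (384x512x3 uint8, red, green, blue), "fx", "fy", "cx", "cy" (pixels), "world_from_camera" (4x4, takes a point from camera to world coordinates). Camera axes: x right, y down, z forward; pixel columns grow to the right and rows downward; lengths in m; the calibration is good to about 2 mm. A picture is of the moment at which its call begins. There is no depth.
- r.close_job(): hands the job in; it is judged then, once.
Trained networks look in the newest picture that a camera, given by its name, has taken for a name from the list of things; names that differ only in an ending like _2 or _b are one class to them, and where a whole thing is asked for, a point or a joint stands for the part that bears it (a point fixed in the world has none). Each returns a list of dicts, best first, with "score" (0 to 1); they miss things now and then, are a little off and sometimes report something else, mostly with a low value. They report only what shows in the picture. A call takes as long as a camera call. They do not tell look-alikes from the thing itself.
- r.trace(label, camera): "pixels" (384x512 bool, what is visible of it) and "extent" ([left, top, right, bottom] in pixels, round what is visible of it).
The state is a dict: "time_s": time; "joints": joint angles; "qd": joint speeds; "joint_torque": joint torques, N m; "tcp_pos": TCP position; "eef_rot": TCP orientation; "contact_force": force on the tool from outside, world axes, zero at the start; "moment": the same for the moment, N m; "gripper_width": finger opening in m; "gripper_force": force on a finger pad.
Only numpy, scipy, OpenCV 4.12 (cv2) and the standard library are available. Lean on these libraries where they do the work, as an engineer would, in place of code of your own. Each camera call takes 0.05 s, during which the arm holds its last target. There are 200 camera calls.

## Working session

There is one attempt and no reset: what is moved stays moved. The work goes in short steps, Python scripts to look and compute and a tool call to move; the robot and the scene stay as the last step left them, time stands still between calls to the robot, and variables do not carry over. Pictures are saved under pics/ and viewed, at most 14 in all, crops included, and the job is handed in when it is done.

Besides the shell and the picture viewer there is one more tool, called after ">>>" as name([rows], argument=value, ...), one row to a line, values as JSON. drive_tool: Moves the arm, as the interface text tells. Its arguments: {"type":"object","properties":{"commands":{"type":"array"},"grip_force":{"type":"number"}},"required":["commands"]}

```bash
mkdir -p pics; python3 - <<'E'
from plant import r
import cv2,numpy as np
for n in("top","scene"):
    c=r.capture(n); cv2.imwrite(f"pics/{n}0.png",cv2.resize(c["frame"][:,:,::-1],(800,600),interpolation=cv2.INTER_CUBIC))
    print(n,c["fx"],c["cx"],c["cy"],np.round(c["world_from_camera"],3).tolist())
print(r.get_state())
E
```

```text
top 412.7906625665937 260.39462549058453 194.53916006092965 [[-0.022, -0.975, 0.222, 0.347], [-1.0, 0.02, -0.009, 0.178], [0.005, -0.222, -0.975, 1.147], [0.0, 0.0, 0.0, 1.0]]
scene 456.1359997955603 251.71856420946617 192.91490538844653 [[-0.479, -0.647, 0.593, -0.102], [-0.878, 0.353, -0.325, 0.558], [0.001, -0.676, -0.737, 0.903], [0.0, 0.0, 0.0, 1.0]]
{'time_s': 0.1, 'joints': array([-5.16741919e+01,  2.05869828e+01,  6.38078126e-01, -1.93735952e-02,
       -7.01373437e+01, -1.65056348e+01]), 'qd': array([ 0.08292434,  0.04876064,  0.04147658,  0.17693734, -0.08103129,
       -0.07367321]), 'joint_torque': array([-1.60344749e-03, -5.84160340e+01,  2.93753529e+01,  7.01553494e+00,
        1.01760085e-02, -5.83852352e-05]), 'tcp_pos': array([ 0.25068699, -0.62622586,  0.225708  ]), 'eef_rot': array([ 1.79912131e+02, -7.04359861e-03, -1.58186417e+02]), 'contact_force': array([ 0.27285641, -0.25341009, -0.6554056 ]), 'moment': array([-0.00534005, -0.0093423 ,  0.01664684]), 'gripper_force': 0.0, 'gripper_width': 0.08793910091873111}
```

View pics/top0.png

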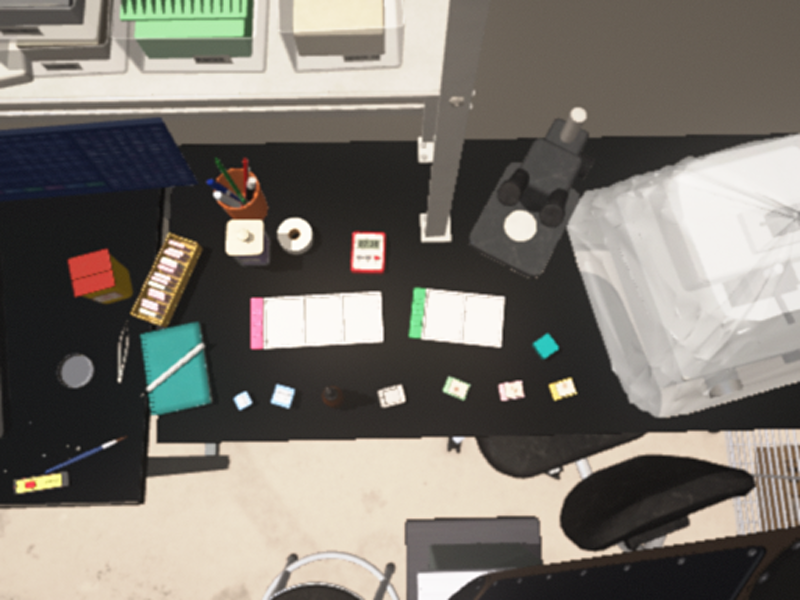

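View pics/scene0.png

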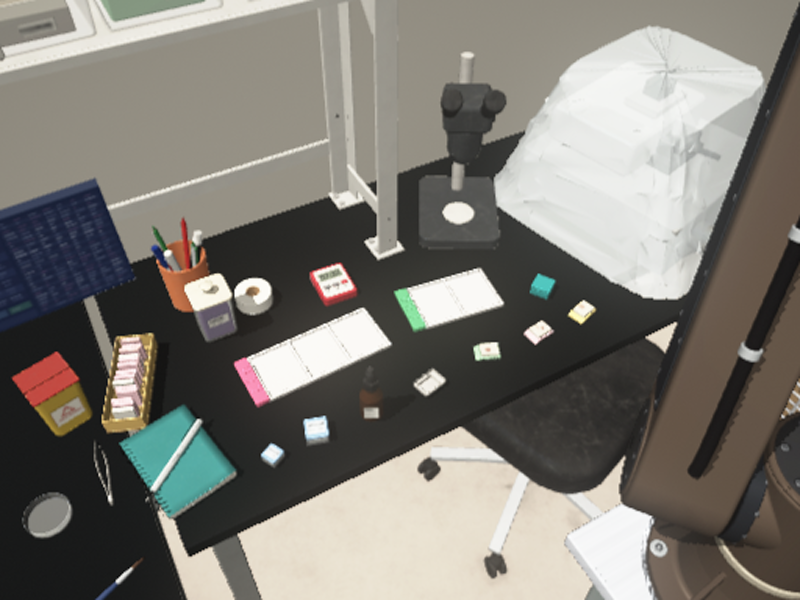

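The top view (800x600) shows the large blue box at (283,397), with the small decoy at (243,400). The bottle is at (333,397), the mould at (391,396), green at (456,388), pink at (511,390) and yellow at (562,388). The pink tray is at about (320,320) and the green tray at about (460,317). Both trays are empty.

```bash
cat > h.py <<'E'
from plant import r
import cv2,numpy as np
def ray(c,uv,z):
    T=np.array(c["world_from_camera"]); uv=np.atleast_2d(uv).astype(float)
    d=np.c_[(uv[:,0]-c["cx"])/c["fx"],(uv[:,1]-c["cy"])/c["fy"],np.ones(len(uv))]@T[:3,:3].T
    return (T[:3,3]+d*((z-T[2,3])/d[:,2])[:,None])[:,:2]
H=dict(pink_cassette=.006,green_cassette=.006,yellow_cassette=.006,cover_glass_box=.018,dropper_bottle=.06,mould=.011,pink_tray=.007,green_tray=.007,red_timer=.015)
def find(n,cam,c):
    out=[]
    for t in r.trace(n,cam):
        m=t["pixels"].astype(np.uint8); v,u=np.nonzero(m)
        if len(u)<8: continue
        p=ray(c,np.c_[u,v],H[n]).astype(np.float32)*1000
        (ct,sz,a)=cv2.minAreaRect(p)
        out.append((n,cam,round(float(t["score"]),2),t["extent"],"cen",p.mean(0).round(1).tolist(),"rect",np.round(ct,1).tolist(),np.round(sz,1).tolist(),round(a,1)))
    return out
E
python3 - <<'E'
from h import *
for cam in("top","scene"):
    c=r.capture(cam)
    for n in H:
        for o in find(n,cam,c): print(*o)
    f=c["frame"]
    if cam=="top":
        crop=f[150:275,130:390]; cv2.imwrite("pics/c1.png",cv2.resize(crop[:,:,::-1],(780,375),interpolation=cv2.INTER_CUBIC))
E
```

```text
pink_cassette top 0.49 [317.4, 245.0, 333.3, 257.3] cen [448.5, -12.600000381469727] rect [448.9, -12.4] [28.8, 40.5] 5.8
green_cassette top 0.62 [285.9, 241.2, 298.3, 256.0] cen [454.79998779296875, 82.9000015258789] rect [454.5, 83.1] [37.3, 27.1] 69.6
green_cassette top 0.2 [223.2, 147.7, 243.8, 176.0] cen [707.5, 237.6999969482422] rect [707.4, 238.3] [63.7, 81.5] 88.9
yellow_cassette top 0.47 [352.4, 241.3, 368.4, 257.2] cen [449.5, -103.69999694824219] rect [449.8, -103.5] [25.7, 37.4] 16.8
cover_glass_box top 0.64 [176.1, 245.8, 190.8, 262.7] cen [446.20001220703125, 385.29998779296875] rect [446.2, 385.3] [37.4, 34.0] 72.2
cover_glass_box top 0.61 [154.5, 252.8, 159.7, 260.4] cen [440.29998779296875, 454.79998779296875] rect [440.3, 454.8] [26.0, 24.8] 27.9
cover_glass_box top 0.49 [341.2, 214.9, 357.4, 229.1] cen [523.7999877929688, -75.5999984741211] rect [524.0, -75.3] [32.0, 35.9] 33.6
cover_glass_box top 0.26 [261.5, 184.9, 324.9, 221.6] cen [579.7000122070312, 79.4000015258789] rect [580.3, 79.3] [163.7, 92.9] 82.6
dropper_bottle top 0.48 [175.8, 247.6, 190.1, 261.2] ce
[... 2051 characters left out ...]
0001220703125] rect [462.8, 289.4] [35.1, 97.2] 62.0
dropper_bottle scene 0.62 [228.3, 236.3, 248.0, 268.7] cen [430.29998779296875, 305.1000061035156] rect [436.0, 302.3] [33.6, 92.6] 62.0
mould scene 0.57 [264.4, 235.4, 287.8, 253.7] cen [443.5, 197.60000610351562] rect [443.5, 197.0] [33.6, 43.9] 10.4
pink_tray scene 0.98 [148.6, 196.3, 251.1, 259.6] cen [580.4000244140625, 333.20001220703125] rect [582.0, 328.8] [100.6, 239.4] 1.3
green_tray scene 0.7 [253.8, 172.5, 317.9, 212.9] cen [580.9000244140625, 79.0999984741211] rect [581.2, 75.6] [168.4, 101.6] 82.6
red_timer scene 0.78 [193.3, 166.4, 226.5, 191.6] cen [702.4000244140625, 237.1999969482422] rect [702.1, 237.7] [69.5, 91.2] 85.7
```

View pics/c1.png

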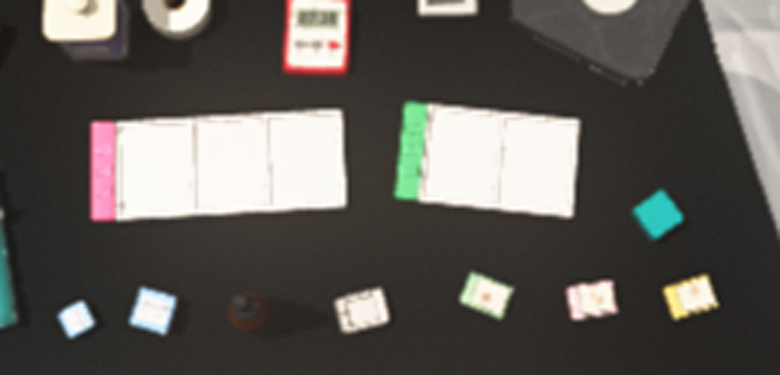

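The crop shows the pink tray with its dividers at crop x 196 and 268. The bottle cap is at about (248,300), and all the objects stand clear of each other.

```bash
python3 - <<'E'
from h import *
c=r.capture("top"); s=r.capture("scene")
for n,uv,z in[("cap",(212.7,250),.09),("midpink",(130+232/3,150+163/3),.007),("dividergreen",(130+501/3,150+159/3),.007),("post",(278,146),0)]: print(n,ray(c,uv,z))
print(ray(s,(236.2,238),.106))
for n,f,(v,u) in(("t",c["frame"],(225,195)),("s",s["frame"],(225,215))):
    k=f[v:v+50,u:u+45]; k=np.clip(k.astype(float)*3,0,255).astype(np.uint8); cv2.imwrite(f"pics/b{n}.png",cv2.resize(k[:,:,::-1],None,fx=10,fy=10,interpolation=cv2.INTER_CUBIC))
a=cv2.imread("pics/bt.png");b=cv2.imread("pics/bs.png");cv2.imwrite("pics/bb.png",cv2.resize(np.hstack([a,b]),(720,400)))
E
```

```text
cap [[0.44616167 0.29266637]]
midpink [[0.58228878 0.31726221]]
dividergreen [[0.58088764 0.06447389]]
post [[0.75389653 0.11240213]]
[[0.43859165 0.30048339]]
```

View pics/bb.png

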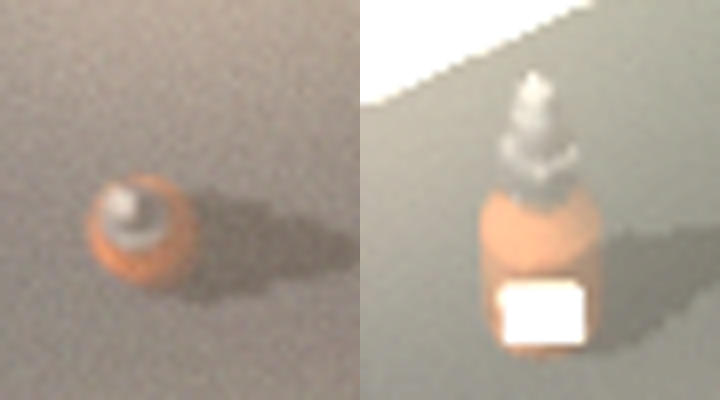

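>>> drive_tool([
  {"tx":0.33,"ty":1.0,"tz":-0.2,"turn":0.822,"hand":0.3},
  {"tx":0.33,"ty":1.0,"tz":-0.2,"turn":0.822,"hand":0.3},
  {"tx":0.33,"ty":1.0,"tz":-0.2,"turn":0.822,"hand":0.3},
  {"tx":0.33,"ty":1.0,"tz":-0.2,"turn":0.822,"hand":0.3},
  {"tx":0.33,"ty":1.0,"tz":-0.2,"turn":0.822,"hand":0.3},
  {"tx":0.33,"ty":1.0,"tz":-0.2,"turn":0.822,"hand":0.3},
  {"tx":0.33,"ty":1.0,"tz":-0.2,"turn":0.822,"hand":0.3},
  {"tx":0.33,"ty":1.0,"tz":-0.2,"turn":0.822,"hand":0.3},
  {"tx":0.33,"ty":1.0,"tz":-0.2,"turn":0.822,"hand":0.3},
  {"tx":0.33,"ty":1.0,"tz":-0.2,"turn":0.822,"hand":0.3},
], grip_force=10)

```text
time_s: 2.2
tcp_pos: [0.4053, -0.1583, 0.1335]
eef_rot: [-179.9, -0.0, -84.0]
contact_force: [2.7, -0.5, 0.5]
gripper_width: 0.0619
gripper_force: 0.0
```

The brightened crops show the bottle upright. In the top view the bulb tip is at (123,203) and the cap at (135,222). In the scene view the tip is at (534,78).

>>> drive_tool([
  {"tx":0.072,"ty":0.243,"tz":-0.1,"hand":0.3},
  {"tx":0.072,"ty":0.243,"tz":-0.1,"hand":0.3},
  {"tx":0.072,"ty":0.243,"tz":-0.1,"hand":0.3},
  {"tx":0.072,"ty":0.243,"tz":-0.1,"hand":0.3},
  {"tx":0.072,"ty":0.243,"tz":-0.1,"hand":0.3},
  {"tx":0.072,"ty":0.243,"tz":-0.1,"hand":0.3},
])

```text
invalid input
```

```bash
python3 - <<'E'
from h import *
print(r.get_state()["tcp_pos"],r.get_state()["eef_rot"])
c=r.capture("top"); s=r.capture("scene")
for k,uv,z in[(c,(210.4,250.4),.106),(c,(211.9,252.7),.081),(s,(236.75,235.2),.106),(s,(237.5,245.6),.079)]: print(ray(k,uv,z))
E
```

```text
[ 0.40529699 -0.15827658  0.13349402] [-1.79910072e+02 -1.17517280e-02 -8.40070327e+01]
[[0.44379113 0.29669746]]
[[0.4401488  0.29566364]]
[[0.44477876 0.29593351]]
[[0.43689779 0.29884158]]
```

>>> drive_tool([
  {"tx":0.072,"ty":0.243,"tz":-0.1,"turn":0,"hand":0.3},
  {"tx":0.072,"ty":0.243,"tz":-0.1,"turn":0,"hand":0.3},
  {"tx":0.072,"ty":0.243,"tz":-0.1,"turn":0,"hand":0.3},
  {"tx":0.072,"ty":0.243,"tz":-0.1,"turn":0,"hand":0.3},
  {"tx":0.072,"ty":0.243,"tz":-0.1,"turn":0,"hand":0.3},
  {"tx":0.072,"ty":0.243,"tz":-0.1,"turn":0,"hand":0.3},
], grip_force=10)

```text
time_s: 2.9
tcp_pos: [0.4478, -0.0148, 0.0734]
eef_rot: [180.0, -0.0, -84.2]
contact_force: [-0.2, -0.1, 0.9]
gripper_width: 0.0616
gripper_force: 0.0
```

>>> drive_tool([
  {"tx":0.001,"ty":0.003,"tz":-0.06,"turn":0,"hand":0.3},
  {"tx":0.001,"ty":0.003,"tz":-0.1,"turn":0,"hand":0.3},
  {"tx":0.001,"ty":0.003,"tz":-0.1165,"turn":0,"hand":0.3},
  {"tx":0.001,"ty":0.003,"tz":-0.1165,"turn":0,"hand":0.3},
  {"tx":0.001,"ty":0.003,"tz":-0.1165,"turn":0,"hand":1},
  {"tx":0.001,"ty":0.003,"tz":-0.1165,"turn":0,"hand":1},
  {"tx":0.001,"ty":0.003,"tz":-0.1165,"turn":0,"hand":1},
  {"tx":0.001,"ty":0.003,"tz":-0.1165,"turn":0,"hand":1},
  {"tx":0.001,"ty":0.003,"tz":-0.1165,"turn":0,"hand":1},
  {"tx":0.001,"ty":0.003,"tz":-0.1165,"turn":0,"hand":1},
], grip_force=10)

```text
time_s: 3.9
tcp_pos: [0.4489, -0.0124, 0.0038]
eef_rot: [-180.0, 0.0, -84.2]
contact_force: [-0.6, 0.3, 4.6]
gripper_width: 0.0279
gripper_force: 10.0
```

>>> drive_tool([
  {"tx":0,"ty":0,"tz":0.08,"turn":0,"hand":1},
  {"tx":0,"ty":0,"tz":0.16,"turn":0,"hand":1},
  {"tx":0.2185,"ty":0.671,"tz":0.16,"turn":-0.044,"hand":1},
  {"tx":0.2185,"ty":0.671,"tz":0.16,"turn":-0.044,"hand":1},
  {"tx":0.2185,"ty":0.671,"tz":0.16,"turn":-0.044,"hand":1},
  {"tx":0.2185,"ty":0.671,"tz":0.16,"turn":-0.044,"hand":1},
  {"tx":0.2185,"ty":0.671,"tz":0.16,"turn":-0.044,"hand":1},
  {"tx":0.2185,"ty":0.671,"tz":0.16,"turn":-0.044,"hand":1},
  {"tx":0.2185,"ty":0.671,"tz":0.16,"turn":-0.044,"hand":1},
  {"tx":0.2185,"ty":0.671,"tz":0.16,"turn":-0.044,"hand":1},
], grip_force=10)

```text
time_s: 4.9
tcp_pos: [0.5725, 0.3698, 0.099]
eef_rot: [180.0, -0.0, -88.1]
contact_force: [0.5, 0.3, -0.4]
gripper_width: 0.028
gripper_force: 10.0
```

>>> drive_tool([
  {"tx":0.0125,"ty":0.034,"tz":-0.05,"turn":0,"hand":1},
  {"tx":0.0125,"ty":0.034,"tz":-0.1,"turn":0,"hand":1},
  {"tx":0.0125,"ty":0.034,"tz":-0.135,"turn":0,"hand":1},
  {"tx":0.0125,"ty":0.034,"tz":-0.153,"turn":0,"hand":1},
  {"tx":0.0125,"ty":0.034,"tz":-0.153,"turn":0,"hand":1},
  {"tx":0.0125,"ty":0.034,"tz":-0.153,"turn":0,"hand":0.57},
  {"tx":0.0125,"ty":0.034,"tz":-0.153,"turn":0,"hand":0.57},
  {"tx":0.0125,"ty":0.034,"tz":-0.153,"turn":0,"hand":0.57},
  {"tx":0.0125,"ty":0.034,"tz":-0.1,"turn":0,"hand":0.57},
  {"tx":0.0125,"ty":0.034,"tz":0.0,"turn":0,"hand":0.5},
], grip_force=10)

```text
time_s: 5.9
tcp_pos: [0.5783, 0.3865, 0.0873]
eef_rot: [179.7, -0.2, -88.2]
contact_force: [0.6, 0.6, 0.2]
gripper_width: 0.041
gripper_force: 0.0
```

>>> drive_tool([
  {"tx":0,"ty":0,"tz":0,"turn":0,"hand":0.5},
  {"tx":-0.209,"ty":-0.512,"tz":-0.02,"turn":-0.247,"hand":0.3},
  {"tx":-0.209,"ty":-0.512,"tz":-0.02,"turn":-0.247,"hand":0.3},
  {"tx":-0.209,"ty":-0.512,"tz":-0.02,"turn":-0.247,"hand":0.3},
  {"tx":-0.209,"ty":-0.512,"tz":-0.02,"turn":-0.247,"hand":0.3},
  {"tx":-0.209,"ty":-0.512,"tz":-0.02,"turn":-0.247,"hand":0.3},
  {"tx":-0.209,"ty":-0.512,"tz":-0.02,"turn":-0.247,"hand":0.3},
  {"tx":-0.209,"ty":-0.512,"tz":-0.02,"turn":-0.247,"hand":0.3},
  {"tx":-0.209,"ty":-0.512,"tz":-0.02,"turn":-0.247,"hand":0.3},
  {"tx":-0.209,"ty":-0.512,"tz":-0.02,"turn":-0.247,"hand":0.3},
], grip_force=10)

```text
time_s: 6.9
tcp_pos: [0.4552, 0.0807, 0.0784]
eef_rot: [-179.9, 0.1, -110.5]
contact_force: [0.6, 0.0, -0.2]
gripper_width: 0.0619
gripper_force: 0.0
```

```bash
python3 - <<'E'
from h import *
c=r.capture("top")
for n in("pink_cassette","green_cassette"):
    for o in find(n,"top",c): print(*o)
cv2.imwrite("pics/t2.png",cv2.resize(c["frame"][150:275,130:390,::-1],(780,375),interpolation=cv2.INTER_CUBIC))
print(r.get_state()["tcp_pos"],r.get_state()["eef_rot"])
E
```

```text
pink_cassette top 0.58 [173.3, 201.8, 191.3, 211.3] cen [580.2000122070312, 387.0] rect [579.6, 385.9] [29.0, 39.4] 0.9
[0.4554116  0.08191093 0.07779231] [-1.79946914e+02  6.26628736e-02 -1.10355773e+02]
```

View pics/t2.png

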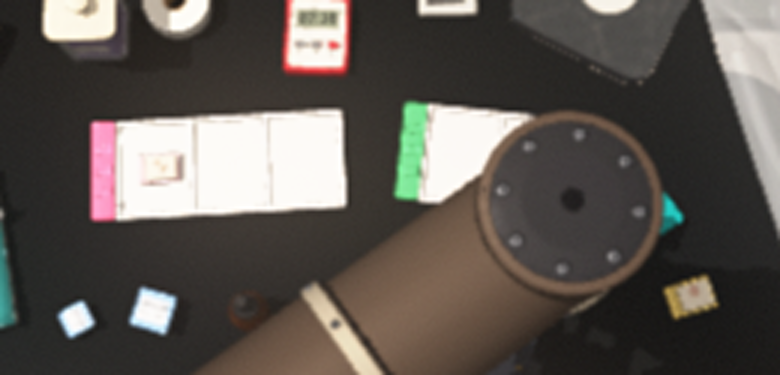

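The pink cassette sits at crop (162,167), in the middle of its compartment. Next I grip the green one.

>>> drive_tool([
  {"tx":-0.001,"ty":0.0015,"tz":-0.06,"turn":0,"hand":0.3},
  {"tx":-0.001,"ty":0.0015,"tz":-0.105,"turn":0,"hand":0.3},
  {"tx":-0.001,"ty":0.0015,"tz":-0.1235,"turn":0,"hand":0.3},
  {"tx":-0.001,"ty":0.0015,"tz":-0.1235,"turn":0,"hand":0.3},
  {"tx":-0.001,"ty":0.0015,"tz":-0.1235,"turn":0,"hand":1},
  {"tx":-0.001,"ty":0.0015,"tz":-0.1235,"turn":0,"hand":1},
  {"tx":-0.001,"ty":0.0015,"tz":-0.1235,"turn":0,"hand":1},
  {"tx":-0.001,"ty":0.0015,"tz":-0.1235,"turn":0,"hand":1},
  {"tx":-0.001,"ty":0.0015,"tz":-0.1235,"turn":0,"hand":1},
  {"tx":-0.001,"ty":0.0015,"tz":-0.1235,"turn":0,"hand":1},
], grip_force=10)

```text
time_s: 8.05
tcp_pos: [0.4542, 0.082, 0.0036]
eef_rot: [-180.0, 0.0, -110.4]
contact_force: [-0.8, -0.4, 3.4]
gripper_width: 0.0284
gripper_force: 9.8
```

>>> drive_tool([
  {"tx":0,"ty":0,"tz":0.08,"turn":0,"hand":1},
  {"tx":0.06,"ty":0.01,"tz":0.1,"turn":0.06,"hand":1},
  {"tx":0.13,"ty":0.02,"tz":0.1,"turn":0.137,"hand":1},
  {"tx":0.2,"ty":0.0325,"tz":0.1,"turn":0.137,"hand":1},
  {"tx":0.219,"ty":0.0325,"tz":0.1,"turn":0.137,"hand":1},
  {"tx":0.219,"ty":0.0325,"tz":0.09,"turn":0.137,"hand":1},
  {"tx":0.219,"ty":0.0325,"tz":0.05,"turn":0.137,"hand":1},
  {"tx":0.219,"ty":0.0325,"tz":0.02,"turn":0.137,"hand":1},
  {"tx":0.219,"ty":0.0325,"tz":0.0065,"turn":0.137,"hand":1},
  {"tx":0.219,"ty":0.0325,"tz":0.0065,"turn":0.137,"hand":1},
], grip_force=10)

```text
time_s: 9.05
tcp_pos: [0.5837, 0.1008, 0.0061]
eef_rot: [179.9, -0.1, -98.1]
contact_force: [-0.4, -0.2, 0.4]
gripper_width: 0.0282
gripper_force: 9.9
```

>>> drive_tool([
  {"tx":0,"ty":0,"tz":0,"turn":0,"hand":0.57},
  {"tx":0,"ty":0,"tz":0,"turn":0,"hand":0.57},
  {"tx":0,"ty":0,"tz":0,"turn":0,"hand":0.57},
  {"tx":0,"ty":0,"tz":0.06,"turn":0,"hand":0.57},
  {"tx":0,"ty":0,"tz":0.12,"turn":0,"hand":0.5},
  {"tx":0,"ty":0,"tz":0.12,"turn":0,"hand":0.5},
], grip_force=10)

```text
time_s: 9.65
tcp_pos: [0.5887, 0.1026, 0.0848]
eef_rot: [-179.5, 0.3, -98.0]
contact_force: [0.9, 0.6, -0.3]
gripper_width: 0.0436
gripper_force: 0.0
```

>>> drive_tool([
  {"tx":-0.237,"ty":0.162,"tz":0,"turn":0.225,"hand":0.25},
  {"tx":-0.237,"ty":0.162,"tz":0,"turn":0.225,"hand":0.25},
  {"tx":-0.237,"ty":0.162,"tz":0,"turn":0.225,"hand":0.25},
  {"tx":-0.237,"ty":0.162,"tz":0,"turn":0.225,"hand":0.25},
  {"tx":-0.237,"ty":0.162,"tz":0,"turn":0.225,"hand":0.25},
  {"tx":-0.237,"ty":0.162,"tz":0,"turn":0.225,"hand":0.25},
], grip_force=10)

```text
time_s: 10.25
tcp_pos: [0.4432, 0.1993, 0.0797]
eef_rot: [-179.9, 0.0, -77.7]
contact_force: [0.2, -1.0, 0.4]
gripper_width: 0.0659
gripper_force: 0.0
```

```bash
python3 - <<'E'
from h import *
for cam in("top","scene"):
    c=r.capture(cam)
    for n in("green_cassette","yellow_cassette"):
        for o in find(n,cam,c): print(*o)
print(r.get_state()["tcp_pos"],r.get_state()["eef_rot"])
E
```

```text
green_cassette top 0.65 [171.8, 201.6, 189.7, 211.4] cen [580.0999755859375, 387.70001220703125] rect [579.6, 387.3] [29.0, 36.6] 1.0
yellow_cassette top 0.59 [351.9, 244.2, 371.7, 254.3] cen [449.8999938964844, -105.4000015258789] rect [449.1, -105.0] [26.6, 40.4] 21.5
yellow_cassette scene 0.43 [366.1, 193.9, 379.0, 205.4] cen [448.79998779296875, -105.9000015258789] rect [449.1, -106.1] [27.2, 42.8] 18.3
[0.44360662 0.19803948 0.07895904] [ 1.79982075e+02 -1.16527632e-02 -7.78958519e+01]
```

>>> drive_tool([
  {"tx":0,"ty":0,"tz":-0.06,"turn":0,"hand":0.25},
  {"tx":0,"ty":0,"tz":-0.105,"turn":0,"hand":0.25},
  {"tx":0,"ty":0,"tz":-0.122,"turn":0,"hand":0.25},
  {"tx":0,"ty":0,"tz":-0.122,"turn":0,"hand":0.25},
  {"tx":0,"ty":0,"tz":-0.122,"turn":0,"hand":1},
  {"tx":0,"ty":0,"tz":-0.122,"turn":0,"hand":1},
  {"tx":0,"ty":0,"tz":-0.122,"turn":0,"hand":1},
  {"tx":0,"ty":0,"tz":-0.122,"turn":0,"hand":1},
  {"tx":0,"ty":0,"tz":-0.122,"turn":0,"hand":1},
  {"tx":0,"ty":0,"tz":-0.122,"turn":0,"hand":1},
], grip_force=10)

```text
time_s: 11.55
tcp_pos: [0.4433, 0.1988, 0.0064]
eef_rot: [-180.0, 0.0, -77.8]
contact_force: [-2.0, 0.9, 5.5]
gripper_width: 0.0302
gripper_force: 10.0
```

>>> drive_tool([
  {"tx":0,"ty":0,"tz":0.08,"turn":0,"hand":1},
  {"tx":0.05,"ty":-0.06,"tz":0.1,"turn":-0.09,"hand":1},
  {"tx":0.1,"ty":-0.12,"tz":0.1,"turn":-0.18,"hand":1},
  {"tx":0.15,"ty":-0.18,"tz":0.1,"turn":-0.2256,"hand":1},
  {"tx":0.2,"ty":-0.24,"tz":0.1,"turn":-0.2256,"hand":1},
  {"tx":0.221,"ty":-0.276,"tz":0.1,"turn":-0.2256,"hand":1},
  {"tx":0.221,"ty":-0.276,"tz":0.1,"turn":-0.2256,"hand":1},
  {"tx":0.221,"ty":-0.276,"tz":0.05,"turn":-0.2256,"hand":1},
  {"tx":0.221,"ty":-0.276,"tz":0.02,"turn":-0.2256,"hand":1},
  {"tx":0.221,"ty":-0.276,"tz":0.006,"turn":-0.2256,"hand":1},
], grip_force=10)

```text
time_s: 12.55
tcp_pos: [0.5741, 0.0327, 0.008]
eef_rot: [179.8, -0.1, -98.1]
contact_force: [-8.9, 1.1, 15.8]
gripper_width: 0.0303
gripper_force: 10.0
```

>>> drive_tool([
  {"tx":0,"ty":0,"tz":0,"turn":0,"hand":1},
  {"tx":0,"ty":0,"tz":0,"turn":0,"hand":0.54},
  {"tx":0,"ty":0,"tz":0,"turn":0,"hand":0.54},
  {"tx":0,"ty":0,"tz":0,"turn":0,"hand":0.54},
  {"tx":0,"ty":0,"tz":0.06,"turn":0,"hand":0.54},
  {"tx":0,"ty":0,"tz":0.14,"turn":0,"hand":0.5},
  {"tx":0,"ty":0,"tz":0.14,"turn":0,"hand":0.5},
], grip_force=10)

```text
time_s: 13.25
tcp_pos: [0.58, 0.0341, 0.1004]
eef_rot: [-179.4, 0.2, -98.0]
contact_force: [1.8, 0.0, 0.5]
gripper_width: 0.0436
gripper_force: 0.0
```

>>> drive_tool([
  {"tx":0,"ty":0.588,"tz":0.02,"turn":-0.11,"hand":0.25},
  {"tx":0,"ty":0.588,"tz":0.02,"turn":-0.11,"hand":0.25},
  {"tx":0,"ty":0.588,"tz":0.02,"turn":-0.11,"hand":0.25},
  {"tx":0,"ty":0.588,"tz":0.02,"turn":-0.11,"hand":0.25},
  {"tx":0,"ty":0.588,"tz":0.02,"turn":-0.11,"hand":0.25},
  {"tx":0,"ty":0.588,"tz":0.02,"turn":-0.11,"hand":0.25},
  {"tx":0,"ty":0.588,"tz":0.02,"turn":-0.11,"hand":0.25},
  {"tx":-0.05,"ty":0.588,"tz":0.02,"turn":-0.11,"hand":0.25},
  {"tx":-0.13,"ty":0.588,"tz":0.02,"turn":-0.11,"hand":0.25},
  {"tx":-0.2175,"ty":0.588,"tz":0.0,"turn":-0.11,"hand":0.25},
], grip_force=10)

```text
time_s: 14.25
tcp_pos: [0.4484, 0.3871, 0.0951]
eef_rot: [-179.9, 0.1, -108.0]
contact_force: [-0.6, 2.2, -0.8]
gripper_width: 0.0657
gripper_force: 0.0
```

```bash
python3 - <<'E'
from h import *
for cam in("top","scene"):
    c=r.capture(cam)
    for n in("green_cassette","mould","cover_glass_box"):
        for o in find(n,cam,c): print(*o)
    cv2.imwrite(f"pics/{cam}3.png",cv2.resize(c["frame"][140:270,230:360,::-1],(400,400),interpolation=cv2.INTER_CUBIC))
cv2.imwrite("pics/ts3.png",np.hstack([cv2.imread(f"pics/{k}3.png") for k in("top","scene")]))
print(r.get_state()["tcp_pos"],r.get_state()["eef_rot"])
E
```

```text
green_cassette top 0.41 [276.4, 197.1, 289.0, 209.4] cen [584.5999755859375, 102.4000015258789] rect [583.5, 102.4] [36.8, 26.1] 88.2
green_cassette top 0.39 [302.3, 197.1, 317.3, 210.9] cen [577.0999755859375, 31.799999237060547] rect [577.2, 32.0] [43.5, 31.9] 81.5
mould top 0.71 [300.7, 198.1, 317.5, 211.4] cen [576.2000122070312, 33.099998474121094] rect [576.2, 32.9] [42.8, 31.3] 80.5
cover_glass_box top 0.55 [344.9, 215.3, 354.0, 227.8] cen [524.2000122070312, -76.0] rect [523.9, -75.7] [32.6, 37.5] 33.4
green_cassette scene 0.62 [275.7, 188.8, 286.5, 199.7] cen [582.0999755859375, 100.0] rect [580.6, 101.0] [22.0, 39.5] 5.0
cover_glass_box scene 0.75 [196.2, 270.8, 214.4, 287.1] cen [437.79998779296875, 388.1000061035156] rect [437.6, 388.2] [34.7, 32.7] 77.7
cover_glass_box scene 0.68 [337.8, 175.5, 350.2, 190.0] cen [521.5, -74.9000015258789] rect [521.3, -74.7] [31.3, 44.1] 34.8
cover_glass_box scene 0.6 [168.4, 280.3, 180.9, 298.1] cen [435.70001220703125, 458.1000061035156] rect [436.0, 458.0] [29.7, 29.5] 26.9
[0.45007452 0.38610693 0.09475699] [-1.79978442e+02  5.89754233e-02 -1.08068240e+02]
```

View pics/ts3.png

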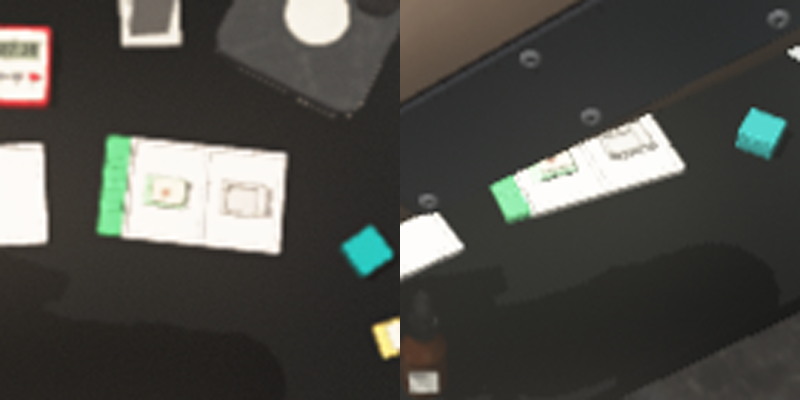

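Green cassette at left-panel (166,190) and mould at (247,200), both in the middle of their compartments. Now I grip the box.

>>> drive_tool([
  {"tx":-0.0075,"ty":0,"tz":-0.06,"turn":0,"hand":0.25},
  {"tx":-0.0075,"ty":0,"tz":-0.12,"turn":0,"hand":0.25},
  {"tx":-0.0075,"ty":0,"tz":-0.143,"turn":0,"hand":0.25},
  {"tx":-0.0075,"ty":0,"tz":-0.143,"turn":0,"hand":0.25},
  {"tx":-0.0075,"ty":0,"tz":-0.143,"turn":0,"hand":1},
  {"tx":-0.0075,"ty":0,"tz":-0.143,"turn":0,"hand":1},
  {"tx":-0.0075,"ty":0,"tz":-0.143,"turn":0,"hand":1},
  {"tx":-0.0075,"ty":0,"tz":-0.143,"turn":0,"hand":1},
  {"tx":-0.0075,"ty":0,"tz":-0.143,"turn":0,"hand":1},
  {"tx":-0.0075,"ty":0,"tz":-0.143,"turn":0,"hand":1},
], grip_force=10)

```text
time_s: 15.65
tcp_pos: [0.4447, 0.3862, 0.0094]
eef_rot: [-180.0, 0.1, -108.0]
contact_force: [-1.5, 0.5, 6.3]
gripper_width: 0.0327
gripper_force: 10.0
```

>>> drive_tool([
  {"tx":0,"ty":0,"tz":0.08,"turn":0,"hand":1},
  {"tx":0.04,"ty":0,"tz":0.12,"turn":0,"hand":1},
  {"tx":0.11,"ty":-0.03,"tz":0.12,"turn":0.09,"hand":1},
  {"tx":0.18,"ty":-0.07,"tz":0.12,"turn":0.18,"hand":1},
  {"tx":0.229,"ty":-0.112,"tz":0.12,"turn":0.22,"hand":1},
  {"tx":0.229,"ty":-0.112,"tz":0.1,"turn":0.22,"hand":1},
  {"tx":0.229,"ty":-0.112,"tz":0.05,"turn":0.22,"hand":1},
  {"tx":0.229,"ty":-0.112,"tz":0.02,"turn":0.22,"hand":1},
  {"tx":0.229,"ty":-0.112,"tz":0.007,"turn":0.22,"hand":1},
  {"tx":0.229,"ty":-0.112,"tz":0.007,"turn":0.22,"hand":1},
], grip_force=10)

```text
time_s: 16.65
tcp_pos: [0.581, 0.3182, 0.0118]
eef_rot: [179.9, -0.1, -88.2]
contact_force: [0.4, 0.2, 0.1]
gripper_width: 0.0328
gripper_force: 10.0
```

>>> drive_tool([
  {"tx":0,"ty":0,"tz":0,"turn":0,"hand":1},
  {"tx":0,"ty":0,"tz":0,"turn":0,"hand":0.52},
  {"tx":0,"ty":0,"tz":0,"turn":0,"hand":0.52},
  {"tx":0,"ty":0,"tz":0,"turn":0,"hand":0.52},
  {"tx":0,"ty":0,"tz":0.06,"turn":0,"hand":0.5},
  {"tx":0,"ty":0,"tz":0.14,"turn":0,"hand":0.4},
  {"tx":0,"ty":0,"tz":0.22,"turn":0,"hand":0.4},
  {"tx":0,"ty":0,"tz":0.25,"turn":0,"hand":0.4},
], grip_force=10)

```text
time_s: 17.45
tcp_pos: [0.584, 0.3199, 0.1691]
eef_rot: [-179.6, 0.3, -88.2]
contact_force: [0.5, 0.3, 0.1]
gripper_width: 0.0522
gripper_force: 0.0
```

>>> drive_tool([
  {"tx":-0.07,"ty":-0.012,"tz":0,"turn":0,"hand":0.4},
  {"tx":-0.14,"ty":-0.024,"tz":0,"turn":0,"hand":0.4},
  {"tx":-0.21,"ty":-0.036,"tz":0,"turn":0,"hand":0.4},
  {"tx":-0.2345,"ty":-0.037,"tz":0,"turn":0,"hand":0.4},
  {"tx":-0.2345,"ty":-0.037,"tz":0,"turn":0,"hand":0.4},
], grip_force=10)

```text
time_s: 17.95
tcp_pos: [0.4397, 0.2964, 0.1639]
eef_rot: [-180.0, 0.1, -88.1]
contact_force: [1.0, 0.6, -0.3]
gripper_width: 0.0526
gripper_force: 0.0
```

```bash
python3 - <<'E'
from h import *
for cam in("top","scene"):
    c=r.capture(cam)
    for n in("cover_glass_box","dropper_bottle"):
        for o in find(n,cam,c): print(*o)
cv2.imwrite("pics/s4.png",cv2.resize(c["frame"][120:300,140:380,::-1],(800,600),interpolation=cv2.INTER_CUBIC))
print(r.get_state()["tcp_pos"])
E
```

```text
dropper_bottle top 0.29 [225.5, 148.1, 243.6, 177.4] cen [690.0999755859375, 233.0] rect [688.9, 234.2] [58.0, 74.7] 88.9
cover_glass_box scene 0.75 [336.7, 174.7, 354.3, 194.4] cen [522.7000122070312, -73.69999694824219] rect [522.4, -74.2] [38.5, 56.2] 35.3
cover_glass_box scene 0.69 [168.1, 281.9, 183.6, 299.3] cen [436.1000061035156, 457.79998779296875] rect [436.3, 457.8] [29.6, 26.4] 26.3
cover_glass_box scene 0.57 [195.6, 215.9, 214.9, 234.0] cen [580.5999755859375, 320.79998779296875] rect [581.3, 320.5] [47.5, 39.2] 1.4
dropper_bottle scene 0.87 [229.1, 234.1, 247.0, 272.1] cen [432.5, 303.0] rect [437.7, 299.1] [33.3, 98.4] 63.2
dropper_bottle scene 0.67 [150.7, 213.0, 233.7, 261.7] cen [537.0, 372.8999938964844] rect [540.6, 364.9] [92.8, 179.6] 2.7
dropper_bottle scene 0.19 [253.2, 170.6, 321.9, 209.1] cen [541.2000122070312, 99.0999984741211] rect [541.3, 103.6] [151.5, 93.1] 82.3
[0.44198715 0.29650761 0.16245854]
```

View pics/s4.png

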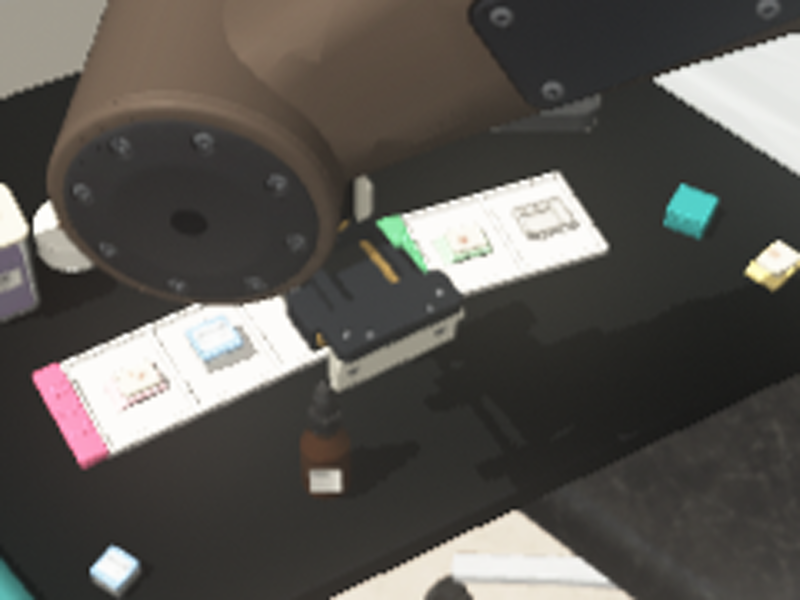

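The box is seated in the middle compartment at (217,342). The gripper is above the upright bottle at (323,440).

>>> drive_tool([
  {"tx":0,"ty":0,"tz":-0.05,"turn":0,"hand":0.4},
  {"tx":0,"ty":0,"tz":-0.1,"turn":0,"hand":0.4},
  {"tx":0,"ty":0,"tz":-0.14,"turn":0,"hand":0.4},
  {"tx":0,"ty":0,"tz":-0.1575,"turn":0,"hand":0.4},
  {"tx":0,"ty":0,"tz":-0.1575,"turn":0,"hand":0.4},
], grip_force=10)

```text
time_s: 18.75
tcp_pos: [0.441, 0.2955, 0.0668]
eef_rot: [179.9, -0.2, -88.3]
contact_force: [0.0, 0.2, -0.3]
gripper_width: 0.0523
gripper_force: 0.0
```

>>> drive_tool([
  {"tx":0,"ty":0,"tz":0,"turn":0,"hand":0.6},
  {"tx":0,"ty":0,"tz":0,"turn":0,"hand":0.68},
  {"tx":0,"ty":0,"tz":0,"turn":0,"hand":0.72},
  {"tx":0,"ty":0,"tz":0,"turn":0,"hand":0.76},
  {"tx":0,"ty":0,"tz":0,"turn":0,"hand":0.8},
  {"tx":0,"ty":0,"tz":0,"turn":0,"hand":1},
  {"tx":0,"ty":0,"tz":0,"turn":0,"hand":1},
  {"tx":0,"ty":0,"tz":0,"turn":0,"hand":1},
], grip_force=12)

```text
time_s: 19.55
tcp_pos: [0.4416, 0.2968, 0.0689]
eef_rot: [-179.9, 0.0, -88.2]
contact_force: [-0.1, -0.5, 7.1]
gripper_width: 0.0221
gripper_force: 12.0
```

>>> drive_tool([
  {"tx":0,"ty":0,"tz":0.03,"turn":0,"hand":1},
  {"tx":0,"ty":0,"tz":0.07,"turn":0,"hand":1},
  {"tx":0.02,"ty":-0.007,"tz":0.08,"turn":0,"hand":1},
  {"tx":0.05,"ty":-0.018,"tz":0.08,"turn":0,"hand":1},
  {"tx":0.09,"ty":-0.03,"tz":0.08,"turn":0,"hand":1},
  {"tx":0.13,"ty":-0.043,"tz":0.08,"turn":0,"hand":1},
  {"tx":0.17,"ty":-0.056,"tz":0.08,"turn":0,"hand":1},
  {"tx":0.205,"ty":-0.068,"tz":0.08,"turn":0,"hand":1},
  {"tx":0.228,"ty":-0.076,"tz":0.08,"turn":0,"hand":1},
  {"tx":0.238,"ty":-0.079,"tz":0.08,"turn":0,"hand":1},
], grip_force=12)

```text
time_s: 20.55
tcp_pos: [0.5848, 0.248, 0.1152]
eef_rot: [179.9, -0.0, -88.3]
contact_force: [-0.9, 0.2, -0.5]
gripper_width: 0.022
gripper_force: 12.0
```

```bash
python3 - <<'E'
from h import *
c=r.capture("scene")
cv2.imwrite("pics/s5.png",cv2.resize(c["frame"][120:300,140:380,::-1],(640,480),interpolation=cv2.INTER_CUBIC))
s=r.get_state();print(s["tcp_pos"],s["gripper_width"])
E
```

```text
[0.5849485  0.24811225 0.11541756] 0.02228236284697263
```

View pics/s5.png

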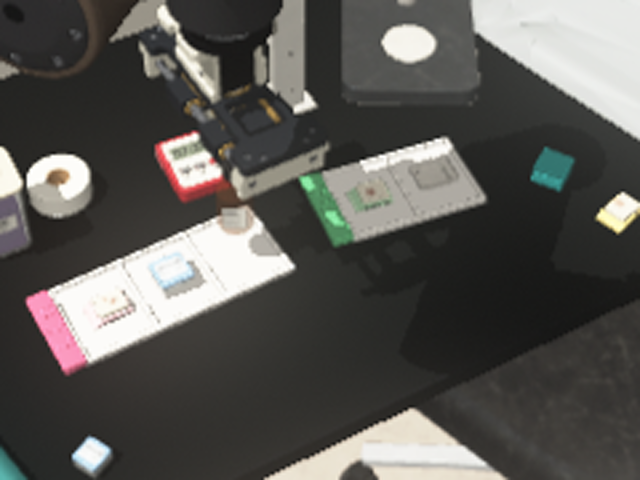

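The bottle hangs upright above the last compartment, with its label at (235,218). Now I lower it.

>>> drive_tool([
  {"tx":0,"ty":0.003,"tz":-0.03,"turn":0,"hand":1},
  {"tx":0,"ty":0.003,"tz":-0.055,"turn":0,"hand":1},
  {"tx":0,"ty":0.003,"tz":-0.065,"turn":0,"hand":1},
  {"tx":0,"ty":0.003,"tz":-0.071,"turn":0,"hand":1},
  {"tx":0,"ty":0.003,"tz":-0.071,"turn":0,"hand":1},
  {"tx":0,"ty":0.003,"tz":-0.071,"turn":0,"hand":1},
], grip_force=12)

```text
time_s: 21.2
tcp_pos: [0.5842, 0.2512, 0.0745]
eef_rot: [-180.0, 0.0, -88.2]
contact_force: [0.5, 1.0, -1.0]
gripper_width: 0.0219
gripper_force: 12.0
```

>>> drive_tool([
  {"tx":0,"ty":0,"tz":0,"turn":0,"hand":0.7},
  {"tx":0,"ty":0,"tz":0,"turn":0,"hand":0.6},
  {"tx":0,"ty":0,"tz":0,"turn":0,"hand":0.5},
  {"tx":0,"ty":0,"tz":0,"turn":0,"hand":0.4},
  {"tx":0,"ty":0,"tz":0,"turn":0,"hand":0.4},
  {"tx":0,"ty":0,"tz":0.05,"turn":0,"hand":0.4},
  {"tx":0,"ty":0,"tz":0.12,"turn":0,"hand":0.4},
  {"tx":0,"ty":0,"tz":0.18,"turn":0,"hand":0.4},
], grip_force=10)

```text
time_s: 22.0
tcp_pos: [0.5841, 0.2506, 0.1833]
eef_rot: [-180.0, -0.0, -88.2]
contact_force: [0.8, 1.0, -0.5]
gripper_width: 0.0526
gripper_force: 0.0
```

>>> drive_tool([
  {"tx":-0.05,"ty":-0.08,"tz":0,"turn":0,"hand":0.4},
  {"tx":-0.1,"ty":-0.15,"tz":0,"turn":0,"hand":0.4},
  {"tx":-0.2,"ty":-0.6,"tz":0,"turn":0,"hand":0.4},
  {"tx":-0.2,"ty":-0.6,"tz":0,"turn":0,"hand":0.4},
  {"tx":-0.2,"ty":-0.6,"tz":0,"turn":0,"hand":0.4},
  {"tx":-0.2,"ty":-0.6,"tz":0,"turn":0,"hand":0.4},
  {"tx":-0.2,"ty":-0.6,"tz":0,"turn":0,"hand":0.4},
  {"tx":-0.2,"ty":-0.6,"tz":0,"turn":0,"hand":0.4},
  {"tx":-0.2,"ty":-0.6,"tz":0,"turn":0,"hand":0.4},
], grip_force=10)

```text
time_s: 22.9
tcp_pos: [0.4625, -0.1123, 0.1819]
eef_rot: [180.0, -0.0, -88.4]
contact_force: [0.1, 1.1, 0.6]
gripper_width: 0.0523
gripper_force: 0.0
```

```bash
python3 - <<'E'
from h import *
for cam in("top","scene"):
    c=r.capture(cam)
    for n in H:
        if "tray" not in n:
            for o in find(n,cam,c): print(*o)
    v,u=(110,130) if cam=="top" else (110,130)
    cv2.imwrite(f"pics/{cam}6.png",cv2.resize(c["frame"][v:v+170,u:u+260,::-1],(400,262),interpolation=cv2.INTER_CUBIC))
cv2.imwrite("pics/ts6.png",np.hstack([cv2.imread(f"pics/{k}6.png") for k in("top","scene")]))
s=r.get_state();print(s["tcp_pos"],s["gripper_width"])
E
```

```text
pink_cassette top 0.65 [172.9, 198.9, 190.6, 211.3] cen [580.9000244140625, 388.5] rect [580.9, 388.7] [31.8, 39.4] 1.0
green_cassette top 0.44 [276.0, 196.7, 288.9, 207.3] cen [590.7999877929688, 104.30000305175781] rect [589.1, 102.2] [37.0, 20.2] 88.8
green_cassette top 0.19 [223.8, 190.2, 238.1, 208.9] cen [591.0999755859375, 255.60000610351562] rect [590.9, 254.9] [36.7, 46.4] 89.9
yellow_cassette top 0.74 [258.8, 182.4, 325.9, 218.5] cen [601.2999877929688, 99.9000015258789] rect [582.6, 79.4] [165.1, 98.0] 81.6
cover_glass_box top 0.72 [202.7, 196.3, 212.5, 212.1] cen [582.0, 320.8999938964844] rect [582.5, 319.7] [37.4, 33.4] 0.6
cover_glass_box top 0.49 [152.4, 252.3, 156.0, 260.0] cen [440.29998779296875, 456.3999938964844] rect [440.0, 456.7] [21.8, 21.7] 1.9
dropper_bottle top 0.6 [223.1, 191.1, 238.3, 209.1] cen [579.5999755859375, 251.39999389648438] rect [580.0, 251.7] [44.8, 33.2] 13.2
mould top 0.32 [200.7, 198.1, 214.1, 210.8] cen [580.7000122070312, 322.6000061035156] rect [581.2, 321.9] [36.9, 37.2] 88.8
red_timer top 0.8 [221.4, 147.4, 245.0, 176.1] cen [704.4000
[... 713 characters left out ...]
over_glass_box scene 0.46 [194.4, 215.4, 212.9, 232.8] cen [580.0, 320.0] rect [580.5, 320.1] [45.9, 36.9] 1.4
dropper_bottle scene 0.74 [217.8, 187.1, 236.1, 217.8] cen [572.7999877929688, 258.3999938964844] rect [580.6, 255.7] [33.0, 106.2] 68.3
dropper_bottle scene 0.45 [192.8, 167.1, 226.8, 193.6] cen [663.2000122070312, 255.39999389648438] rect [662.0, 254.4] [61.8, 83.7] 86.3
mould scene 0.54 [293.0, 179.0, 309.4, 191.0] cen [578.2999877929688, 30.799999237060547] rect [577.7, 30.4] [42.5, 36.1] 80.2
red_timer scene 0.84 [193.1, 165.0, 224.0, 192.4] cen [705.5999755859375, 239.3000030517578] rect [703.5, 238.1] [69.9, 92.1] 87.5
[ 0.46401269 -0.10913783  0.1817126 ] 0.05270124451003278
```

View pics/ts6.png

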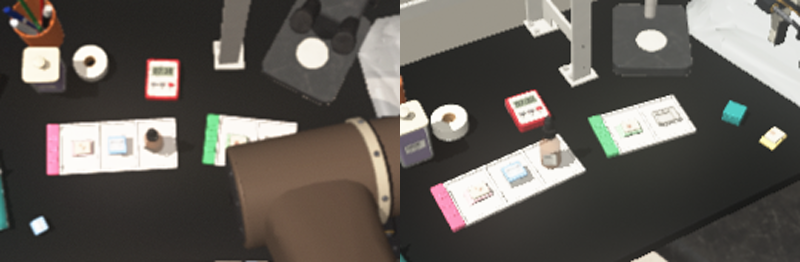

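All five things are in the middle of their compartments: pink (83,147), box (118,147) and upright bottle (153,140) in the left panel, green (630,127) and mould (667,118) in the right. The yellow cassette and the timer haven't moved.

```bash
python3 -c "
from plant import r
print(r.close_job())"
```

```text
the job is handed in; nothing more can be done
None
```

Both kits are made up and the job is handed in: in the last pictures all five things sat within a few millimetres of their compartment centres, with the bottle upright and the yellow cassette and timer unmoved; the hand-in call did not report the verdict.

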